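# Stop the vacuum pump and raise the counterweighted splash guard

### The arm

A 6-joint arm with a two-finger parallel gripper is mounted at the origin on the work surface. World frame = base frame: x ahead of the robot, y to its left, z up, the work surface at z = 0. Lengths are in m, angles in rad, forces in N, time in s.
With the tool pointing down it reaches from about 0.425 to 0.95 m from the base axis. Payload 3.5 kg.
Tool frame: the origin (TCP) lies midway between the tips of the shut fingers; the grasp point (between the pads) lies 19 mm behind it; z points along the fingers, y is the line along which they close (so a half turn about z gives the same grasp; the last joint's range is limited). The gripper opens to 85 mm and grips with 20 to 120 N. Pads are 22 mm wide; open, the fingers measure 114 mm over their backs; the gripper's body (76 mm by 85 mm) begins 54 mm behind the grasp point. The pads swing forward as they close: fully open they stand 13 mm farther back than shut.
Start: joints at [1.095, 0.286, 1.577, -0, 1.279, -0.15], TCP at [0.216, 0.639, 0.231] pointing down, gripper open.
Joint ranges: [-2.77, 2.77], [-0.9, 2.22], [0.21, 2.48], [-1.53, 4.67], [0.24, 2.81], [-2.84, 2.84]. Speed limits (rad/s): [2.79, 2.79, 3.14, 3.14, 3.14, 3.14].

### API

Orientations are given as a unit quaternion [x, y, z, w].
In Python, from plant import get_state, read_camera, ctrl gives the robot as it stands.
- The arm moves only by the shell command python3 -m crank 'ROWS' [FORCE]. ROWS is JSON, a list of rows, each a list of 3 entries, a list of its own where there are three numbers: the shift along the tool's x, y, z in mm, then the turn about the tool's z in degrees, then the closure in counts, from 0 (fully open) to 255 (shut). In form: [[[tx, ty, tz], yaw, claw], ...]. A call has 1 to 10 rows; each row is the pose to reach, as a shift and turn from the pose commanded when the call began, along the tool's axes at that moment; what a row does not reach only later rows make up. A row lasts 1/10 s, in which the tool goes at most 50 mm and 8.59 degrees, less where a joint would pass 70% of its speed; a pose out of reach is approached as far as the arm can. A call with a gripper value outside its range is refused whole. The fingers move at their own pace and stop on an object; FORCE is the grip in N (left out, the last holds). Time passes only in rows, so rows that repeat a pose let the fingers close. It gives the time, the measured TCP pose, the force, the opening and the grip force at its end, in the units of the state.
- get_state(): the state, without advancing time (a new reading comes with each control period).
- read_camera(name): name is "scene" or "side" or "wrist"; returns a dict with "frame" (480x640x3 uint8, blue, green, red), "range_z" (480x640 float32, m along the optical axis (not along the pixel's ray), 0 where there is no reading), "vfov" (degrees; the focal length in pixels is half the picture's height over the tangent of half this angle, whatever the lens; pixels are square), "cx", "cy" (the principal point, pixels), "k1" (the pictures are not rectified: a ray, as slopes to the right and down, at radius r is drawn at 1 + k1 r^2 times it, then the intrinsics apply), "origin" and "orientation" of the camera in the world. Camera axes: x right, y down, z forward; pixel columns grow to the right and rows downward; lengths in m; the calibration is good to about 2 mm. A picture is of the moment at which its call begins.
- ctrl.sign_off(): hands the job in; it is judged then, once.
The state is a dict: "time": time; "qpos": joint angles; "dq": joint speeds; "joint_efforts": joint torques, N m; "eef_pos": TCP position; "tcp_rot": TCP orientation; "contact_force": force on the tool from outside, world axes, zero at the start; "wrist_torque": the same for the moment, N m; "opening": opening from 0.0 (shut) to 1.0 (fully open); "finger_force": force on a finger pad.
Only numpy, scipy, OpenCV 4.12 (cv2) and the standard library are available. Lean on these libraries where they do the work, as an engineer would, in place of code of your own. Each camera call takes 0.05 s, during which the arm holds its last target. There are 200 camera calls.

### The job

Press the red button on the vacuum pump to stop it (leave the green one alone), then push the clear splash guard with the orange front bar up past its balance point with the outside of the fingers, so that it tips back and stays fully open by itself. Push it steadily rather than flinging it up, do not grip its bar, and neither pick up nor shove aside the funnels and other loose things around.

Things in the scene. Friction and masses are not known exactly. Their poses are not given: they have to be found in the camera images.
- station: Fixed filtration station: white base 260 x 300 x 12 mm; origin at the centre of its underside, x to its rear, away from the robot at yaw 0. Steel block, top 50 mm up, from 40 mm before to 80 mm behind the origin, with two funnels on it. Two slim guard rests (122 mm high) 75 mm before the origin at y = +-117 mm; between and before them nothing tops 12 mm: fingers fit under the bar.
- guard (a joint): Splash guard angle, rad: 0 = closed, level; grows as its front bar swings up and back; 1.75 = fully open stop. A clamped steel counterweight bar above the hinge swings with it: below the balance point (between 0.7 and 1.2) it falls shut, beyond it falls open by itself, slowed by a damper. Closed, 1.5 to 3.5 N upwards at the bar starts it; less is needed higher up.
- guard_bar (a point): Middle of the guard's orange front bar: round, 16 mm diameter, 250 mm long along the station's y, 200 mm from the hinge axis; 130 mm above the bench when closed, in front of everything else of the guard. Moves and turns with the guard.
- guard_hinge (a point): Middle of the guard's hinge axis, along the station's y, 90 mm behind the station's origin, 130 mm above the bench. Hinge cheeks stand 139 mm to either side. Two white side rails (12 mm wide, 14 mm deep, 117 mm to either side) and a 5 mm clear sheet between them join hinge and bar.
- pump: Vacuum pump, fixed, 180 x 110 mm, 112 mm high to the top of its flat grey control box (150 x 75 mm); dark motor, orange grille in front; origin at the centre of its underside, x to its rear, away from the robot at yaw 0. It stands left or right of the station; a white balance with a blue pan stands on the other side.
- pump_stop_top (a point): Centre of the top face of the red stop button (30 mm diameter), on the pump's control box 38 mm in front of the pump's origin; pressed straight down.
- pump_stop (a joint): Travel of the red button in m: 0 = up, 0.006 = fully down (about 5 N); springs back. It counts as pressed beyond 0.004.
- pump_start (a joint): Travel of the green start button in m, same make, 76 mm behind the red one. Leave it alone.
- funnel0: Bare steel filter funnel, loose, 58 mm wide, 50 mm high, standing on the manifold under the guard; origin at the centre of its underside.
- funnel1: White ceramic filter funnel, loose, same size, standing beside the other under the guard; origin at the centre of its underside.
- wash_bottle: White wash bottle with red cap and bent spout, loose, 68 mm wide, 190 mm high; origin at the centre of its underside.
- media_jar: Amber jar with blue cap, loose, 72 mm wide, 120 mm high; origin at the centre of its underside.
- dishes: Stack of three culture dishes, loose, 90 mm wide, 45 mm high; origin at the centre of its underside.
- spatula: Lab spatula lying flat, loose, 170 mm long; origin at the underside of its middle.
- filter_box: Blue box of filters, loose, 70 x 70 x 30 mm; origin at the centre of its underside.

How it is judged:
By the outcome, as a careful person would: the job done as asked, in the order asked, and still so for the second after the job is handed in, with the robot touching nothing.
It also fails if it takes over 51 s, if anything falls off the work surface, if the arm or the gripper's body presses on something with over 40 N, if the wrist force passes 120 N, or if a joint passes its speed limit or range.

## Working session

There is one attempt and no reset: what is moved stays moved. The work goes in short steps, Python scripts to look and compute and a shell command to move; the robot and the scene stay as the last step left them, time stands still between calls to the robot, and variables do not carry over. Pictures are saved under pics/ and viewed, at most 10 in all, crops included, and the job is handed in when it is done.

```bash
mkdir -p pics; cat > h.py <<'E'
import numpy as np, cv2
from plant import get_state, read_camera, ctrl
from scipy.spatial.transform import Rotation as R
def cloud(c):
    h,w=c['range_z'].shape; f=h/2/np.tan(np.radians(c['vfov'])/2)
    K=np.array([[f,0,c['cx']],[0,f,c['cy']],[0,0,1.]])
    g=np.mgrid[0:h,0:w]; p=np.stack([g[1],g[0]],-1).reshape(-1,1,2).astype(np.float64)
    n=cv2.undistortPoints(p,K,np.array([c['k1'],0,0,0,0.])).reshape(h,w,2)
    # model: drawn = ray*(1+k1 r^2), same as OpenCV
    z=c['range_z'][...,None]; P=np.concatenate([n*z,z],-1)
    return P@R.from_quat(c['orientation']).as_matrix().T+np.array(c['origin'])
E
python3 - <<'E'
from h import *
import pickle
for n in ['scene','side']:
    c=read_camera(n); cv2.imwrite(f'pics/{n}0.png',c['frame']); pickle.dump(c,open(n+'.pkl','wb'))
    print(n,c['origin'],c['orientation'],c['vfov'],c['k1'])
s=get_state(); print(s['time'],s['eef_pos'],s['tcp_rot'],s['contact_force'])
E
```

```text
scene [1.26178071 0.17712185 0.54513327] [ 0.53339915  0.68949476 -0.38597503 -0.30183704] 57.59999551715491 -0.0034939142267676926
side [0.11813299 0.65581149 0.93321158] [-0.26689827  0.8854916  -0.36465164  0.10816248] 44.35599110495805 -0.16912519939663562
0.1 [0.21573097 0.63897306 0.23008129] [ 1.62182031e-01  9.86760272e-01 -1.02184007e-03 -3.30785409e-04] [ 0.29375783  0.45575131 -0.86585872]
```

View pics/scene0.png

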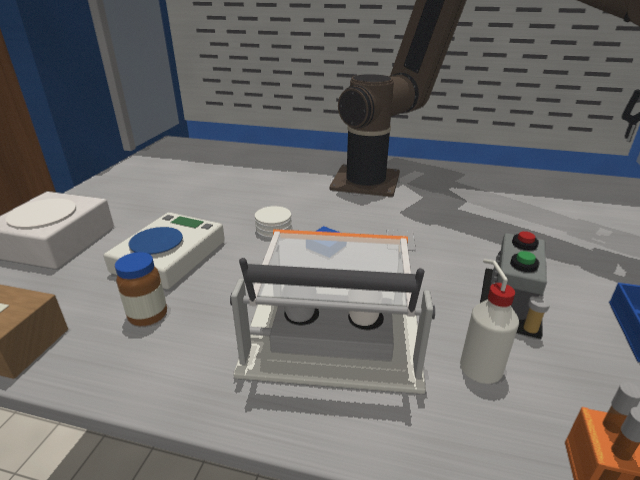

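View pics/side0.png

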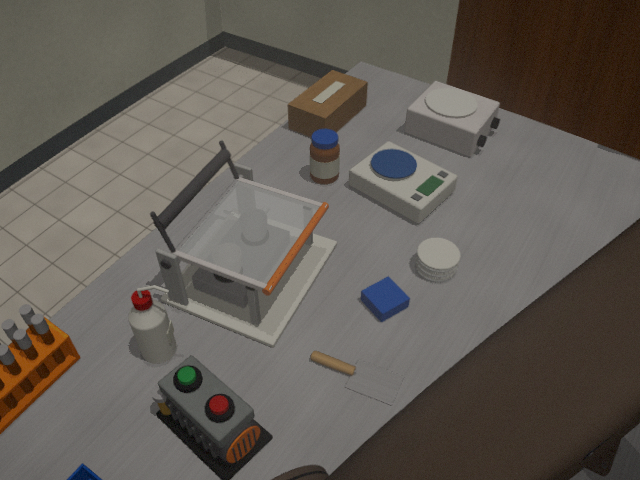

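The scene view shows the arm behind the station. In the side view the red button is at (219,405), green at (187,376), and the orange bar runs from (325,208) to (268,287). In front of the bar lie the blue filter box (385,298), the spatula (350,375) and the dishes (438,258).

```bash
python3 - <<'E'
from h import *
import pickle
for n in ['side','scene']:
    c=pickle.load(open(n+'.pkl','rb')); P=cloud(c); hsv=cv2.cvtColor(c['frame'],cv2.COLOR_BGR2HSV); H,S,V=[hsv[...,i].astype(int) for i in range(3)]
    ok=c['range_z']>0
    X,Y,Z=P[...,0],P[...,1],P[...,2]
    def rep(name,m):
        m=m&ok; nn,l,st,ce=cv2.connectedComponentsWithStats(m.astype(np.uint8))
        for i in range(1,nn):
            if st[i,4]>60:
                q=P[l==i]; print(n,name,st[i,4],ce[i].round(),'med',np.median(q,0).round(3),'lo',np.percentile(q,2,axis=0).round(3),'hi',np.percentile(q,98,axis=0).round(3))
    rep('red',((H<5)|(H>174))&(S>170)&(V>80)&(Z>.06))
    rep('green',(H>50)&(H<80)&(S>150)&(Z>.06))
    m=(H>5)&(H<17)&(S>150)&(Z>.10)&(Z<.16)&(X<.8); rep('orange',m)
    q=P[m&ok]; 
    if len(q)>50:
        q=q[np.abs(q-np.median(q,0)).max(1)<.2]; r=cv2.minAreaRect((q[:,:2]*1000).astype(np.float32)); print(r, cv2.boxPoints(r))
    rep('blue',(H>105)&(H<125)&(S>150)&(Z>.01)&(X<.9))
    if n=='side':
        for nm,(u,v) in dict(dish=(438,250),spA=(315,358),spB=(398,398),jar=(324,140),bott=(142,300),cheek=(172,270),cw1=(165,213),cw2=(222,155),boxc=(245,408),boxd=(225,430)).items(): print(nm,P[v,u].round(3))
E
```

```text
side red 174 [140. 298.] med [0.707 0.31  0.159] lo [0.693 0.293 0.156] hi [0.724 0.322 0.162]
side red 251 [218. 404.] med [0.481 0.378 0.133] lo [0.468 0.365 0.13 ] hi [0.494 0.39  0.136]
side green 242 [186. 375.] med [0.555 0.368 0.133] lo [0.543 0.354 0.125] hi [0.568 0.38  0.136]
side orange 2101 [567.  24.] med [ 0.408 -1.275  0.128] lo [ 0.177 -1.286  0.101] hi [ 0.694 -1.266  0.159]
side orange 748 [295. 249.] med [0.567 0.054 0.136] lo [ 0.548 -0.078  0.13 ] hi [0.589 0.159 0.139]
((496.833984375, -1275.1461181640625), (33.22704315185547, 397.3810729980469), 89.42252349853516) [[  297.98608 -1289.7562 ]
 [  695.347   -1293.7614 ]
 [  695.6819  -1260.536  ]
 [  298.32098 -1256.5309 ]]
side blue 262 [325. 136.] med [ 0.726 -0.295  0.12 ] lo [ 0.7   -0.32   0.117] hi [ 0.752 -0.268  0.124]
side blue 725 [386. 295.] med [ 0.406 -0.026  0.029] lo [ 0.373 -0.06   0.025] hi [0.442 0.009 0.033]
side blue 273 [ 83. 474.] med [0.626 0.569 0.043] lo [0.591 0.56  0.011] hi [0.629 0.591 0.051]
dish [ 0.367 -0.178  0.046]
spA [0.446 0.165 0.016]
spB [ 0.283  0.145 -0.002]
jar [ 0.72  -0.
[... 163 characters left out ...]

scene red 137 [526. 237.] med [0.49  0.377 0.133] lo [0.472 0.365 0.126] hi [0.497 0.39  0.135]
scene red 401 [501. 295.] med [0.72  0.306 0.159] lo [0.696 0.293 0.145] hi [0.727 0.322 0.161]
scene orange 289 [338. 234.] med [0.575 0.038 0.137] lo [ 0.556 -0.081  0.135] hi [0.592 0.146 0.139]
((574.222412109375, 38.23883056640625), (9.714405059814453, 249.40655517578125), 8.600980758666992) [[550.7702   160.81326 ]
 [588.0695   -85.788414]
 [597.6746   -84.3356  ]
 [560.3753   162.26608 ]]
scene blue 1574 [145. 252.] med [ 0.624 -0.318  0.067] lo [ 0.532 -0.402  0.064] hi [ 0.76  -0.265  0.12 ]
scene blue 1209 [628. 311.] med [0.533 0.561 0.032] lo [0.473 0.559 0.011] hi [0.618 0.603 0.051]
```

Positions (m): red button at (0.482, 0.378, 0.134), bar middle at (0.571, 0.038, 0.13), station yaw about 0.15 rad. First I move over the red button with the fingers shut, turning the tool so its y lines up with the station's x.

```bash
python3 -m crank '[[[-20,-10,0],4,255],[[-60,-29,0],12,255],[[-105,-51,0],20,255],[[-150,-73,0],28,255],[[-195,-95,0],36,255],[[-240,-117,0],44,255],[[-280,-136,0],52,255],[[-315,-153,20],60,255],[[-335,-162,40],62.7,255],[[-335,-162,60],62.7,255]]' 30
python3 - <<'E'
from h import *
c=read_camera('side'); cv2.imwrite('pics/side1.png',c['frame'][240:480,60:460].repeat(2,0).repeat(2,1)[:600])
s=get_state(); print(s['time'],s['eef_pos'],s['contact_force'],R.from_quat(s['tcp_rot']).as_matrix().round(3))
E
```

```text
time: 1.1
eef_pos: [0.4837, 0.3762, 0.1703]
tcp_rot: [0.654, 0.757, -0.0, 0.0]
contact_force: [-0.5, 1.0, 0.4]
opening: 0.002
finger_force: 0.0
1.15 [0.48059004 0.37598612 0.16576266] [-1.45947535 -0.11747738 -2.48305366] [[-0.147  0.989 -0.007]
 [ 0.989  0.147 -0.004]
 [-0.003 -0.007 -1.   ]]
```

View pics/side1.png

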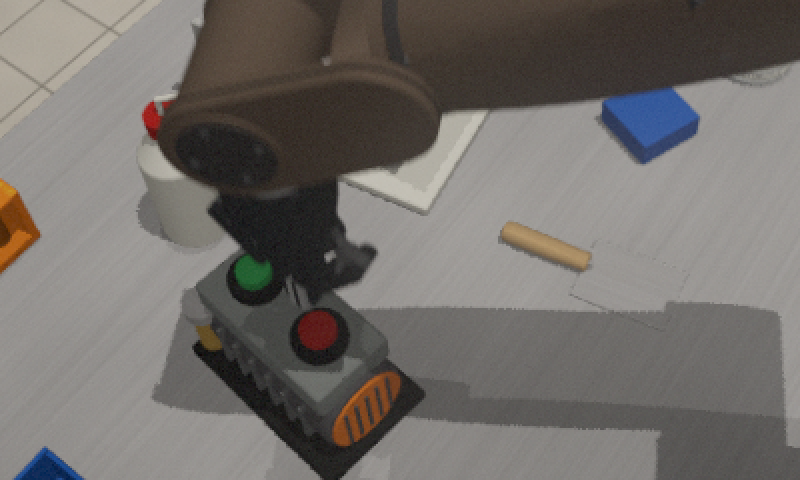

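The crop shows the shut fingertips at (300,300), just above and behind the red button at (318,335). That offset is what parallax from the extra height would give. Pressing down.

```bash
python3 -m crank '[[[0,0,15],0,255],[[0,0,28],0,255],[[0,0,34],0,255],[[0,0,38],0,255],[[0,0,42],0,255],[[0,0,44],0,255],[[0,0,44],0,255]]'
python3 - <<'E'
from h import *
s=get_state(); print(s['time'],s['eef_pos'],s['contact_force'])
E
```

```text
time: 1.85
eef_pos: [0.4813, 0.3793, 0.1284]
tcp_rot: [0.652, 0.758, 0.0, -0.0]
contact_force: [-3.9, -0.3, 4.2]
opening: -0.002
finger_force: 2.3
1.85 [0.48132974 0.37932109 0.12835647] [-3.90387801 -0.34663622  4.22641241]
```

```bash
python3 -m crank '[[[0,0,2],0,255],[[0,0,4],0,255],[[0,0,5],0,255],[[0,0,5],0,255]]'
python3 - <<'E'
from h import *
c=read_camera('scene'); P=cloud(c); cv2.imwrite('pics/sc1.png',cv2.resize(c['frame'][200:330,430:600],None,fx=4,fy=4))
s=get_state(); print(s['time'],s['eef_pos'],s['contact_force'])
E
```

```text
time: 2.25
eef_pos: [0.4817, 0.3795, 0.1278]
tcp_rot: [0.652, 0.759, 0.0, -0.0]
contact_force: [-10.2, -4.8, 19.9]
opening: 0.0
finger_force: 10.1
2.3 [0.48171728 0.37946219 0.12778954] [-10.87743117  -4.35683007  20.04886156]
```

View pics/sc1.png

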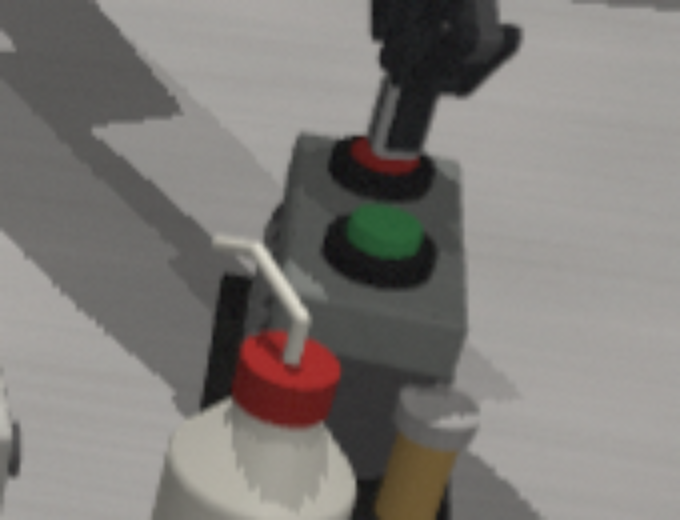

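The red button is bottomed (force jumped to 20 N) at (385,155), and the green at (385,230) is untouched. Next I retreat, open, and move to in front of the bar.

```bash
python3 -m crank '[[[0,0,-15],0,255],[[0,0,-45],0,255],[[0,0,-80],0,255],[[-30,-6,-105],0,0],[[-75,-15,-110],0,0],[[-125,-25,-110],0,0],[[-175,-34,-110],0,0],[[-225,-44,-110],0,0],[[-275,-54,-110],0,0],[[-305,-60,-110],0,0]]'
python3 -m crank '[[[-15,-2,0],0,0],[[-15,-2,20],0,0],[[-15,-2,50],0,0],[[-15,-2,80],0,0],[[-15,-2,100],0,0],[[-15,-2,110],0,0],[[-15,-2,110],0,0]]'
python3 - <<'E'
from h import *
c=read_camera('side'); cv2.imwrite('pics/side2.png',c['frame'])
c=read_camera('scene'); cv2.imwrite('pics/sc2.png',cv2.resize(c['frame'][160:340,220:430],None,fx=3,fy=3))
s=get_state(); print(s['time'],s['eef_pos'],s['contact_force'],s['opening'],R.from_quat(s['tcp_rot']).as_matrix().round(3))
E
```

```text
time: 3.3
eef_pos: [0.4681, 0.0655, 0.2327]
tcp_rot: [0.652, 0.758, 0.0, 0.001]
contact_force: [0.8, 0.1, 1.0]
opening: 1.002
finger_force: 0.0
time: 4.0
eef_pos: [0.4675, 0.0531, 0.1211]
tcp_rot: [0.652, 0.758, -0.001, -0.001]
contact_force: [0.5, 0.1, 0.1]
opening: 1.001
finger_force: 0.0
4.1 [0.46916552 0.05300067 0.12333112] [-0.00083489  0.17119788  0.54332582] 1.0013752869235868 [[-0.15   0.989  0.002]
 [ 0.989  0.15  -0.   ]
 [-0.001  0.002 -1.   ]]
```

View pics/side2.png

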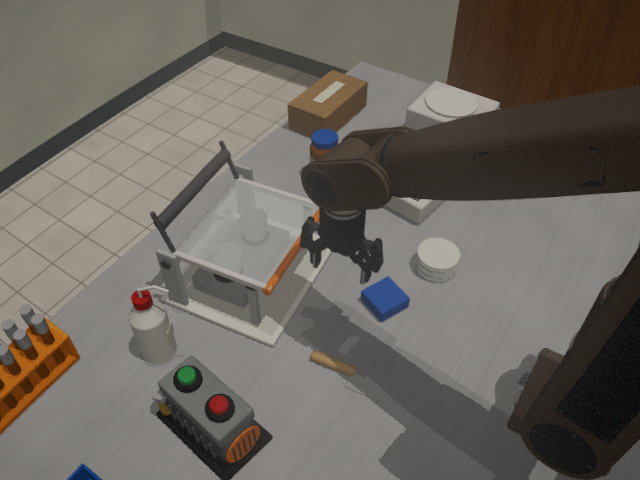

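View pics/sc2.png

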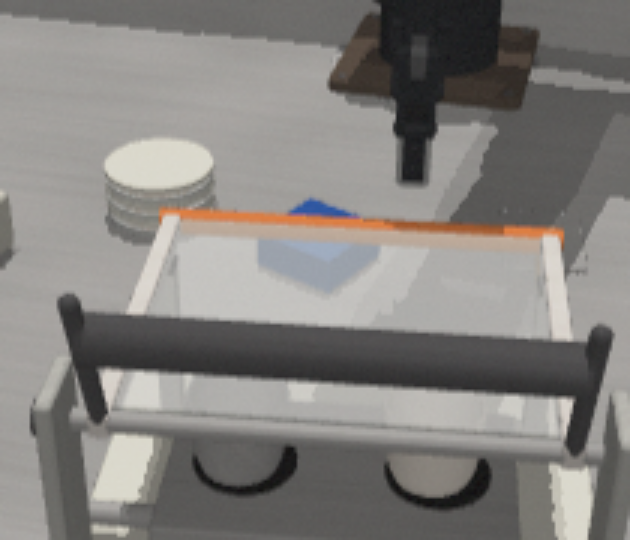

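The gripper is open in front of the bar in both views, and the bar is still closed. I'll enlarge the finger to see its profile.

```bash
python3 - <<'E'
import cv2
i=cv2.imread('pics/side2.png')[180:290,270:400]; cv2.imwrite('pics/z.png',cv2.convertScaleAbs(cv2.resize(i,None,fx=5,fy=5,interpolation=cv2.INTER_CUBIC),alpha=2.0,beta=20))
E
```

```text
(no output)
```

View pics/z.png

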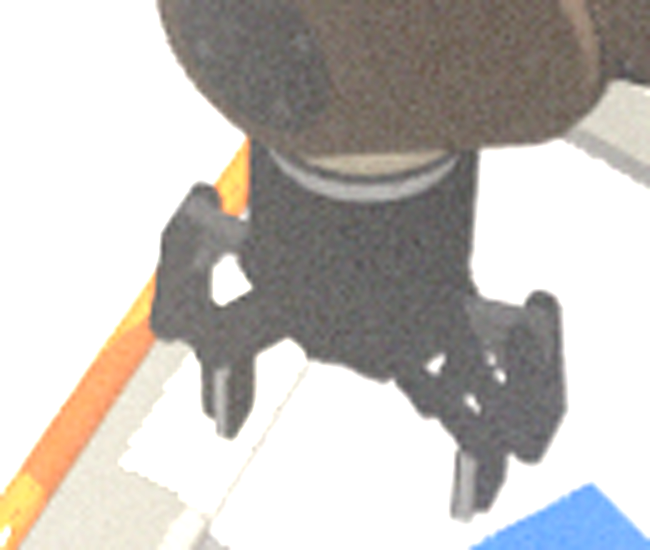

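```bash
python3 - <<'E'
from h import *
s=get_state(); T=R.from_quat(s['tcp_rot']).as_matrix(); p=np.array(s['eef_pos'])
Q=[]
for n in ['side','scene']:
    c=read_camera(n); q=((cloud(c).reshape(-1,3)-p)@T*1000)
    q=q[(c['range_z'].ravel()>0)&(c['frame'].reshape(-1,3).max(1)<90)]
    q=q[(abs(q[:,0])<50)&(abs(q[:,1])<80)&(q[:,2]<5)&(q[:,2]>-150)]; print(n,len(q)); Q.append(q)
for q in Q:
  for z in range(0,-150,-8):
    b=q[(q[:,2]<=z)&(q[:,2]>z-8)]
    if len(b)>3: print(z,len(b),'y',np.percentile(b[:,1],[2,50,98]).round(),'x',np.percentile(b[:,0],[2,98]).round())
E
```

```text
side 2454
scene 1270
-8 4 y [43. 43. 44.] x [-7.  0.]
-16 33 y [-53.  43.  54.] x [-8. 12.]
-24 59 y [-56. -43.  55.] x [-6. 12.]
-32 66 y [-57.  42.  55.] x [-9. 12.]
-40 55 y [-56. -43.  52.] x [ 0. 12.]
-48 41 y [-57.  42.  63.] x [ 3. 13.]
-56 146 y [-69. -42.  69.] x [-10.  14.]
-64 215 y [-74. -39.  72.] x [-10.  15.]
-72 269 y [-72. -32.  69.] x [-13.  18.]
-80 180 y [-72.  -4.  69.] x [-11.  18.]
-88 173 y [-71. -15.  68.] x [-6. 19.]
-96 255 y [-70. -10.  67.] x [-5. 20.]
-104 250 y [-69. -19.  66.] x [-8. 20.]
-112 282 y [-68. -37.  66.] x [-11.  14.]
-120 21 y [-38. -36. -14.] x [-6. 25.]
-128 125 y [-37. -17.  27.] x [-1. 38.]
-136 160 y [-37. -12.  30.] x [-2. 38.]
-144 120 y [-37. -16.  30.] x [-1. 38.]
-16 33 y [-43.  50.  57.] x [-7.  9.]
-24 52 y [-44.  51.  59.] x [-6.  8.]
-32 29 y [51. 57. 59.] x [-6.  8.]
-40 29 y [50. 57. 59.] x [-6.  8.]
-48 16 y [56. 58. 60.] x [-6.  7.]
-56 23 y [50. 74. 77.] x [-11.  13.]
-64 71 y [36. 73. 77.] x [-12.  15.]
-72 33 y [39. 72. 76.] x [-15.  17.]
-80 67 y [34. 71. 75.] x [-16.  16.]
-88 97 y [25. 70. 74.] x [-16.  17.]
-96 97 y [-7. 29. 72.] x [-17.  19.]
-104 115 y [-10.  42.  72.] x [-18.  18.]
-112 128 y [37. 62. 70.] x [-11.  11.]
-120 53 y [27. 38. 41.] x [-12.  10.]
-128 141 y [11. 34. 40.] x [-34.  35.]
-136 167 y [ 8. 34. 40.] x [-36.  36.]
-144 119 y [12. 34. 40.] x [-34.  36.]
```

The point cloud gives the open-finger profile. The knuckle's outer face leans from ±72 mm (64 mm above the TCP) to ±67 mm (114 mm above), and a shelf tops it at about 116 mm. I'll lower until the bar meets the top of that face, then press on it and raise.

```bash
python3 -m crank '[[[0,0,30],0,0],[[0,0,65],0,0],[[0,0,90],0,0],[[0,0,98],0,0],[[0,6,98],0,0],[[0,12,98],0,0],[[0,16,98],0,0],[[0,18,98],0,0]]'
python3 -m crank '[[[0,2,0],0,0],[[0,4,0],0,0],[[0,6,0],0,0],[[0,8,0],0,0],[[0,8,0],0,0]]'
```

```text
time: 5.0
eef_pos: [0.4881, 0.0558, 0.026]
tcp_rot: [0.652, 0.758, 0.001, 0.001]
contact_force: [0.7, 0.2, -0.4]
opening: 0.999
finger_force: 0.0
time: 5.5
eef_pos: [0.49, 0.0571, 0.0226]
tcp_rot: [0.652, 0.758, -0.003, -0.004]
contact_force: [-7.5, -1.7, 0.0]
opening: 0.999
finger_force: 0.0
```

```bash
python3 -m crank '[[[0,4,-2],0,0],[[0,4,-6],0,0],[[0,5,-12],0,0],[[0,6,-18],0,0],[[0,7,-24],0,0],[[0,8,-30],0,0]]'
python3 - <<'E'
from h import *
c=read_camera('side'); cv2.imwrite('pics/side3.png',c['frame'][120:360,140:460].repeat(2,0).repeat(2,1))
s=get_state(); print(s['time'],s['eef_pos'],s['contact_force'],s['wrist_torque'])
P=cloud(c); hsv=cv2.cvtColor(c['frame'],cv2.COLOR_BGR2HSV); m=(hsv[...,0]>5)&(hsv[...,0]<17)&(hsv[...,1]>150)&(P[...,2]>.08)&(P[...,0]>.5)&(P[...,1]>-.12)&(P[...,1]<.25); print(m.sum(),np.percentile(P[m],[2,50,98],axis=0).round(3))
E
```

```text
time: 6.1
eef_pos: [0.4893, 0.0575, 0.0481]
tcp_rot: [0.653, 0.758, -0.01, -0.011]
contact_force: [-27.4, -9.9, 0.8]
opening: 1.0
finger_force: 0.0
6.15 [0.48935237 0.05745172 0.04894098] [-30.76298799  -9.63657853   2.83780482] [-0.69957767  1.95040304 -0.50877532]
441 [[0.549 0.034 0.151]
 [0.561 0.103 0.159]
 [0.575 0.161 0.162]]
```

View pics/side3.png

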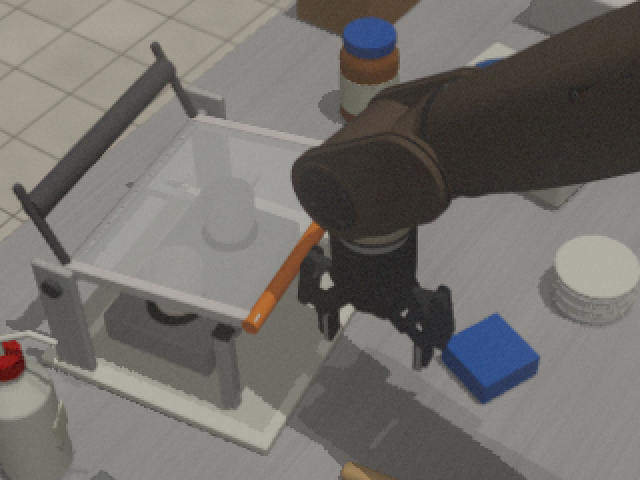

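The bar at (285,275) has risen with the finger by about 23 mm, and nothing else has been disturbed. I continue along the arc with a little less horizontal pressure.

```bash
python3 -m crank '[[[0,-1,-5],0,0],[[0,-2,-10],0,0],[[0,-1,-15],0,0],[[0,0,-20],0,0],[[0,1,-25],0,0],[[0,3,-30],0,0],[[0,4,-35],0,0],[[0,6,-40],0,0]]'
python3 - <<'E'
from h import *
c=read_camera('side')
s=get_state(); print(s['time'],s['eef_pos'],s['contact_force'],s['wrist_torque'])
P=cloud(c); hsv=cv2.cvtColor(c['frame'],cv2.COLOR_BGR2HSV); m=(hsv[...,0]>5)&(hsv[...,0]<17)&(hsv[...,1]>150)&(P[...,2]>.08)&(P[...,0]>.5)&(P[...,1]>-.12)&(P[...,1]<.25); print(m.sum(),np.percentile(P[m],[2,50,98],axis=0).round(3))
E
```

```text
time: 6.95
eef_pos: [0.4999, 0.0591, 0.091]
tcp_rot: [0.652, 0.758, -0.007, -0.007]
contact_force: [-24.9, -4.3, 6.1]
opening: 1.001
finger_force: 0.0
7.0 [0.50035305 0.05909986 0.09201728] [-24.9564089   -3.4870154    7.23442294] [-0.25515834  1.24619671 -0.0606694 ]
489 [[0.558 0.031 0.193]
 [0.57  0.104 0.201]
 [0.585 0.162 0.205]]
```

```bash
python3 -m crank '[[[0,-1,-6],0,0],[[0,1,-12],0,0],[[0,4,-18],0,0],[[0,7,-24],0,0],[[0,10,-30],0,0],[[0,13,-36],0,0],[[0,17,-42],0,0],[[0,21,-48],0,0],[[0,25,-54],0,0]]'
python3 - <<'E'
from h import *
c=read_camera('side')
s=get_state(); print(s['time'],s['eef_pos'],s['contact_force'],s['wrist_torque'])
P=cloud(c); hsv=cv2.cvtColor(c['frame'],cv2.COLOR_BGR2HSV); m=(hsv[...,0]>5)&(hsv[...,0]<17)&(hsv[...,1]>150)&(P[...,2]>.08)&(P[...,0]>.5)&(P[...,1]>-.12)&(P[...,1]<.25); print(m.sum(),np.percentile(P[m],[2,50,98],axis=0).round(3))
E
```

```text
time: 7.9
eef_pos: [0.5322, 0.063, 0.1487]
tcp_rot: [0.652, 0.758, -0.0, -0.0]
contact_force: [-3.0, -0.1, 1.1]
opening: 0.999
finger_force: 0.0
7.95 [0.53381839 0.06297872 0.15002053] [-0.72445826  0.34706444  1.85959991] [-0.00413972  0.02198523  0.05514563]
528 [[0.589 0.028 0.249]
 [0.6   0.108 0.258]
 [0.616 0.167 0.262]]
```

```bash
python3 -m crank '[[[0,7,-6],0,0],[[0,12,-12],0,0],[[0,18,-18],0,0],[[0,24,-24],0,0],[[0,31,-30],0,0],[[0,39,-36],0,0],[[0,47,-42],0,0],[[0,57,-48],0,0]]'
python3 - <<'E'
from h import *
c=read_camera('side')
s=get_state(); print(s['time'],s['eef_pos'],s['contact_force'],s['wrist_torque'])
P=cloud(c); hsv=cv2.cvtColor(c['frame'],cv2.COLOR_BGR2HSV); m=(hsv[...,0]>5)&(hsv[...,0]<17)&(hsv[...,1]>150)&(P[...,2]>.08)&(P[...,0]>.5)&(P[...,1]>-.12)&(P[...,1]<.25); print(m.sum(),np.percentile(P[m],[2,50,98],axis=0).round(3))
E
```

```text
time: 8.75
eef_pos: [0.5897, 0.0715, 0.1968]
tcp_rot: [0.652, 0.758, 0.0, 0.0]
contact_force: [-0.2, -1.2, 0.3]
opening: 0.995
finger_force: 0.0
8.8 [0.59167449 0.07155172 0.19827818] [1.00312676 0.00875509 0.47454313] [-0.00797488 -0.00093915  0.02318569]
486 [[0.619 0.044 0.297]
 [0.656 0.116 0.308]
 [0.671 0.175 0.361]]
```

```bash
python3 -m crank '[[[0,10,-5],0,0],[[0,20,-9],0,0],[[0,30,-13],0,0],[[0,40,-16],0,0],[[0,48,-18],0,0],[[0,56,-20],0,0]]'
python3 - <<'E'
from h import *
c=read_camera('side'); cv2.imwrite('pics/side4.png',c['frame'])
s=get_state(); print(s['time'],s['eef_pos'],s['contact_force'],s['wrist_torque'])
E
```

```text
time: 9.4
eef_pos: [0.6449, 0.0799, 0.2163]
tcp_rot: [0.652, 0.758, -0.0, -0.0]
contact_force: [-0.3, 0.2, -0.3]
opening: 1.002
finger_force: 0.0
9.45 [0.64594161 0.07995043 0.21672957] [ 0.40503951 -0.50721352  0.08272137] [-0.07312437 -0.00066945 -0.04076817]
```

View pics/side4.png

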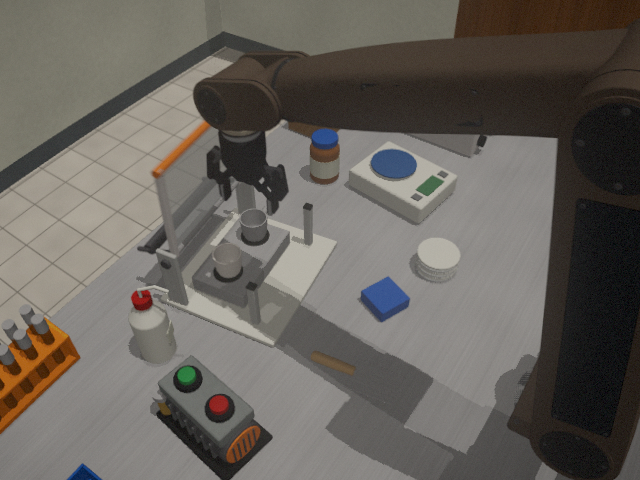

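The guard is nearly upright and tipping past its balance point by itself, with its bar at (182,150). Both funnels are still standing. I withdraw and let it settle.

```bash
python3 -m crank '[[[0,-15,0],0,0],[[0,-45,0],0,0],[[0,-90,0],0,0],[[0,-130,0],0,0],[[0,-150,0],0,0],[[0,-150,0],0,0],[[0,-150,0],0,0],[[0,-150,0],0,0],[[0,-150,0],0,0],[[0,-150,0],0,0]]'
python3 -m crank '[[[0,0,0],0,0],[[0,0,0],0,0],[[0,0,0],0,0],[[0,0,0],0,0],[[0,0,0],0,0],[[0,0,0],0,0],[[0,0,0],0,0],[[0,0,0],0,0],[[0,0,0],0,0],[[0,0,0],0,0]]'
python3 - <<'E'
from h import *
for n in ['scene','scene']:
    c=read_camera(n); P=cloud(c); hsv=cv2.cvtColor(c['frame'],cv2.COLOR_BGR2HSV); m=(hsv[...,0]>5)&(hsv[...,0]<17)&(hsv[...,1]>150)&(P[...,2]>.25)&(P[...,0]>.5)&(P[...,1]>-.2)&(P[...,1]<.25)&(c['range_z']>0); print(m.sum(),np.median(P[m],0).round(3) if m.any() else '')
cv2.imwrite('pics/sc5.png',c['frame']); print(get_state()['contact_force'],get_state()['time'])
E
```

```text
time: 10.45
eef_pos: [0.4966, 0.0573, 0.2162]
tcp_rot: [0.652, 0.758, -0.0, -0.0]
contact_force: [0.3, 0.2, -0.2]
opening: 1.0
finger_force: 0.0
time: 11.45
eef_pos: [0.496, 0.0573, 0.2163]
tcp_rot: [0.652, 0.758, -0.0, -0.0]
contact_force: [0.9, -0.3, -0.1]
opening: 0.999
finger_force: 0.0
2598 [0.81  0.079 0.33 ]
2598 [0.81  0.079 0.33 ]
[-0.62360314  0.43506191  0.71646433] 11.55
```

View pics/sc5.png

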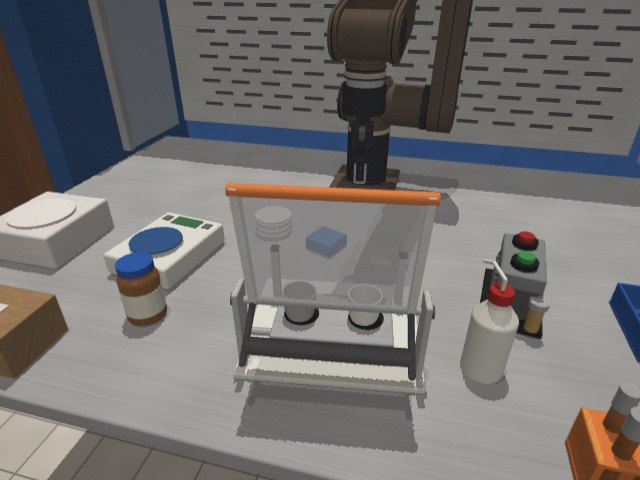

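The guard rests open and still, with its bar at (330,193) behind the hinge at about 1.75 rad. Everything else is undisturbed.

```bash
python3 -c "
from plant import ctrl; print(ctrl.sign_off())"
```

```text
the job is handed in; nothing more can be done
None
```

I pressed the red button all the way down, then pushed the guard past its balance point. It now rests fully open by itself, nothing else was disturbed, and the job was handed in at about 11.6 s.

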